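# Sort the non-ferrous bar ends after shearing

## Task

Clear the non-ferrous bar ends off the bench, each in with the scrap of its own metal: feed the two copper ones, one at a time, through the neck of the clear jar, put the brass hexagon in the blue bin that holds brass and the aluminium tube in the blue bin that holds aluminium. The three black steel pieces are cut for the next job: leave them standing and lying where they are.

Things in the scene. Friction and masses are not known exactly. Their poses are not given: they have to be found in the camera images.
- copper_a: Copper (reddish) round bar end, 20 mm diameter, 55 mm long, standing upright on the bench; origin at its centre (27.5 mm above the bench), z along its axis. About 155 g.
- copper_b: The other copper bar end, the same: round bar end, 20 mm diameter, 55 mm long, standing upright on the bench; origin at its centre (27.5 mm above the bench), z along its axis.
- brass_hex: Brass (yellow) hexagonal bar end, 24 mm across flats (27.7 mm across corners), 40 mm tall, standing upright; origin at its centre (20 mm above the bench); one pair of flats faces along its x axis, the others at 60 and 120 degrees to it; z along the bar. About 170 g.
- alu_tube: Aluminium (bright silver) square tube end, 25 by 25 mm, 2.5 mm wall, 60 mm long, lying on a side; origin at its centre (12.5 mm above the bench), x along the tube, z up. About 37 g.
- steel_a: Black steel round bar end, 20 mm diameter, 55 mm long, standing upright on the bench; origin at its centre (27.5 mm above the bench), z along its axis. Must stay where it is.
- steel_b: Another black steel round bar end, 20 mm diameter, 55 mm long, standing upright on the bench; origin at its centre (27.5 mm above the bench), z along its axis. Must stay where it is.
- steel_tube: Black steel square tube piece, 25 by 25 mm, 2.5 mm wall, 60 mm long, lying on a side; origin at its centre (12.5 mm above the bench), x along the tube. Must stay where it is.
- jar: Clear plastic scrap jar with a red collar round its neck and a layer of copper scrap on its floor (up to 21 mm above the bench); firmly in place. Body 110 mm diameter up to 112 mm, a sloping shoulder to 134 mm, then an upright neck 54 mm outside and 46 mm inside diameter up to the open mouth at 160 mm. Origin: centre of its underside, z up through the middle of the neck.
- brass_bin: Open blue plastic stacking bin, outside 170 mm (its x) by 125 mm (its y), walls and floor 4 mm, 60 mm high on three sides and 45 mm at its -x front; firmly in place. Brass (yellow) scrap lies on its floor, up to 14 mm above the bench. Identical to the other bin but for the metal in it. Origin: centre of its underside, z up
- alu_bin: Open blue plastic stacking bin, outside 170 mm (its x) by 125 mm (its y), walls and floor 4 mm, 60 mm high on three sides and 45 mm at its -x front; firmly in place. Aluminium (silver) scrap lies on its floor, up to 14 mm above the bench. Identical to the other bin but for the metal in it. Origin: centre of its underside, z up

How it is judged:
By the outcome, as a careful person would: the job done as asked, in the order asked, and still so for the second after the job is handed in, with the robot touching nothing.
It also fails if it takes over 102 s, if anything falls off the work surface, if the arm or the gripper's body presses on something with over 40 N, if the wrist force passes 120 N, or if a joint passes its speed limit or range.

## Robot

A 6-joint arm with a two-finger parallel gripper is mounted at the origin on the work surface. World frame = base frame: x ahead of the robot, y to its left, z up, the work surface at z = 0. Lengths are in m, angles in rad, forces in N, time in s.
With the tool pointing down it reaches from about 0.375 to 0.975 m from the base axis. Payload 3.8 kg.
Tool frame: the origin (TCP) lies midway between the tips of the shut fingers; the grasp point (between the pads) lies 19 mm behind it; z points along the fingers, y is the line along which they close (so a half turn about z gives the same grasp; the last joint's range is limited). The gripper opens to 85 mm and grips with 20 to 120 N. Pads are 22 mm wide; open, the fingers measure 114 mm over their backs; the gripper's body (76 mm by 85 mm) begins 54 mm behind the grasp point. The pads swing forward as they close: fully open they stand 13 mm farther back than shut.
Start: joints at [-1.356, 0.264, 1.604, -0, 1.274, -0.037], TCP at [0.168, -0.654, 0.231] pointing down, gripper open.
Joint ranges: [-2.63, 2.63], [-0.94, 2.18], [0.31, 2.57], [-1.31, 4.45], [0, 2.66], [-2.55, 2.55]. Speed limits (rad/s): [2.57, 2.57, 3.14, 3.14, 3.14, 3.14].

## Interface

Orientations are given as a rotation vector (axis times angle).
In Python, from workcell import read_state, vision, ticket gives the robot as it stands. The module is installed in compiled form; this text tells all that it offers.
- The arm moves only by the tool jog_arm, never from a script. Its arguments are lists of equal length, an entry for each row: "turn": the turn, a rotation vector about the tool's x, y, z in rad, a list of three; "delta_pos": the shift along the tool's x, y, z in m, a list of three; "gripper": the finger opening in m, from 0 to 0.0854. In form: {"turn": [[rx, ry, rz], ...], "delta_pos": [[dx, dy, dz], ...], "gripper": [gripper, ...]}. A call has 1 to 20 rows; each row shifts and turns the commanded pose from where the row before left it, along the tool's axes as they then stand; what a row does not reach is not made up. A row lasts 1/12 s, in which the tool goes at most 41.7 mm and 7.16 degrees, less where a joint would pass 70% of its speed; a pose out of reach is approached as far as the arm can. A call with a gripper value outside its range is refused whole. The fingers move at their own pace and stop on an object; "grip_force" is the grip in N (left out, the last holds). Time passes only in rows, so rows that do not move let the fingers close. It gives the time, the measured TCP pose, the force, the opening and the grip force at its end, in the units of the state.
- read_state(): the state, without advancing time (a new reading comes with each control period).
- vision.read_camera(name): name is "side" or "top" or "wrist"; returns the picture (420x560x3 uint8, red, green, blue); there is no depth.
- vision.calibration(name): a dict with "vfov" (degrees; the focal length in pixels is half the picture's height over the tangent of half this angle, whatever the lens; pixels are square), "cx", "cy" (the principal point, pixels), "R" (3x3) and "t" (3): a world point X has camera coordinates R X + t; the wrist camera has in their place "mount" (4x4, takes a point from camera to tool coordinates, whose origin is the TCP and whose axes are the flange's). Camera axes: x right, y down, z forward; pixel columns grow to the right and rows downward; lengths in m; the calibration is good to about 2 mm. A picture is of the moment at which its call begins: read the wrist's pose just before it. calibration takes no time and is no camera call.
- ticket.finish_job(): hands the job in; it is judged then, once.
The state is a dict: "time": time; "q": joint angles; "joint_vel": joint speeds; "joint_torque": joint torques, N m; "tool_pos": TCP position; "tcp_rot": TCP orientation; "wrist_force": force on the tool from outside, world axes, zero at the start; "torque": the same for the moment, N m; "width": opening from 0.0 (shut) to 1.0 (fully open); "grip_force": force on a finger pad.
Only numpy, scipy, OpenCV 4.12 (cv2) and the standard library are available. Lean on these libraries where they do the work, as an engineer would, in place of code of your own. Each camera call takes 0.05 s, during which the arm holds its last target. There are 200 camera calls.

## Working session

There is one attempt and no reset: what is moved stays moved. The work goes in short steps, Python scripts to look and compute and a tool call to move; the robot and the scene stay as the last step left them, time stands still between calls to the robot, and variables do not carry over. Pictures are saved under pics/ and viewed, at most 14 in all, crops included, and the job is handed in when it is done.

Besides the shell and the picture viewer there is one more tool, called after "Call:" as name(argument=value, ...), one argument or row to a line, values as JSON. jog_arm: Moves the arm, as the interface text tells. Its arguments: {"type":"object","properties":{"turn":{"type":"array","items":{"type":"array","items":{"type":"number"}}},"delta_pos":{"type":"array","items":{"type":"array","items":{"type":"number"}}},"gripper":{"type":"array","items":{"type":"number"}},"grip_force":{"type":"number"}},"required":["turn","delta_pos","gripper"]}

```bash
mkdir -p pics
python3 - <<'E'
from workcell import read_state, vision
import cv2
s=read_state();print(s)
for n in("top","side","wrist"):
    c=vision.calibration(n);print(n,c)
    cv2.imwrite(f"pics/{n}0.png",vision.read_camera(n)[:,:,::-1])
E
```

```text
{'time': 0.0, 'q': array([-1.35592962e+00,  2.64747226e-01,  1.60537844e+00,  3.26101465e-05,
        1.27369080e+00, -3.69000998e-02]), 'joint_vel': array([ 0.00139804, -0.00098234,  0.00028944,  0.00077916,  0.00035354,
        0.0001506 ]), 'joint_torque': array([ 2.00439485e-03, -5.15106726e+01, -3.67317402e+01,  2.01888574e-04,
        1.31152302e-02, -1.03682967e-05]), 'tool_pos': array([ 0.16800594, -0.6530044 ,  0.22996362]), 'tcp_rot': array([-3.11453531e+00, -3.94137349e-01,  2.61469492e-04]), 'wrist_force': array([-0.83257757,  0.93040916, -0.27046807]), 'torque': array([-0.00234943,  0.01992155, -0.00435351]), 'grip_force': 0.0, 'width': 1.0006341752740815}
top {'vfov': 45.81079453404147, 'cx': 276.18085302489584, 'cy': 207.92191159993018, 'R': array([[ 0.01802889, -0.99981456, -0.00676818],
       [-0.99443946, -0.01722869, -0.10389093],
       [ 0.10375506,  0.00860358, -0.99456567]]), 't': array([0.01343168, 0.539302  , 1.23866144])}
side {'vfov': 42.18416370075678, 'cx': 273.55773418111653, 'cy': 206.3239145627447, 'R': array([[-0.95272508, -0.30382239,  0.00262215],
       [-0.19245197,  0.59676702, -0.77899381],
       [ 0.23511095, -0.74267158, -0.62702613]]), 't': array([0.48148969, 0.15339585, 1.01889142])}
wrist {'vfov': 59.95611708522543, 'cx': 279.2857398719546, 'cy': 207.9004568232904, 'mount': array([[-6.10556556e-04, -9.51063776e-01, -3.08994049e-01,
         8.01471902e-02],
       [ 9.99999790e-01, -6.48232002e-04,  1.92675156e-05,
         5.11233036e-04],
       [-2.18624467e-04, -3.08993972e-01,  9.51063971e-01,
        -1.40650041e-01],
       [ 0.00000000e+00,  0.00000000e+00,  0.00000000e+00,
         1.00000000e+00]])}
```

View pics/top0.png

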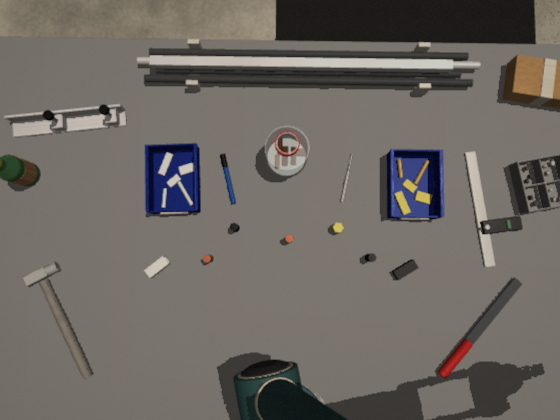

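View pics/side0.png

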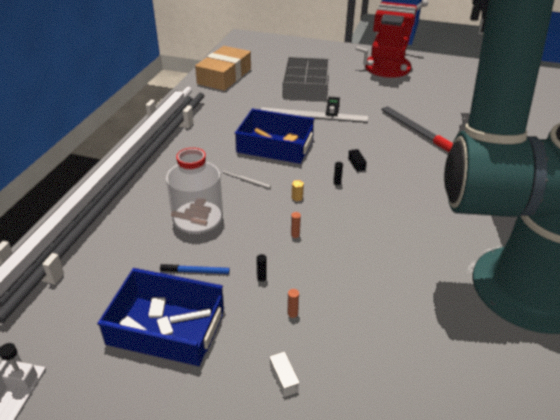

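The top view shows copper at (207,259) and (289,239), brass at (338,228), the alu tube at (157,267) and black steel at (234,228), (370,258) and (405,270). The aluminium bin is at (173,180), the brass bin at (415,185), and the jar collar at (287,143).

```bash
cat > h.py <<'E'
import numpy as np,cv2
from workcell import read_state,vision
from scipy.spatial.transform import Rotation as Rn
def cam(n):
    c=vision.calibration(n);f=210/np.tan(np.radians(c["vfov"])/2)
    if n=="wrist":
        s=read_state();T=np.eye(4);T[:3,:3]=Rn.from_rotvec(s["tcp_rot"]).as_matrix();T[:3,3]=s["tool_pos"]
        M=T@c["mount"];R,o=M[:3,:3],M[:3,3]
    else: R=c["R"].T;o=-R@c["t"]
    return f,c["cx"],c["cy"],R,o
def cast(C,uv,z):
    f,cx,cy,R,o=C;d=R@np.array([(uv[0]-cx)/f,(uv[1]-cy)/f,1]);return o+d*(z-o[2])/d[2]
def proj(C,X):
    f,cx,cy,R,o=C;p=R.T@(np.array(X)-o);return np.array([cx+f*p[0]/p[2],cy+f*p[1]/p[2]])
def blobs(img,lo,hi,amin=20,amax=1e9):
    m=cv2.inRange(cv2.cvtColor(img,cv2.COLOR_RGB2HSV),np.array(lo),np.array(hi))
    return [c for c in cv2.findContours(m,cv2.RETR_EXTERNAL,cv2.CHAIN_APPROX_NONE)[0] if amin<=cv2.contourArea(c)<=amax]
def cen(c):
    m=cv2.moments(c);return np.array([m["m10"],m["m01"]])/m["m00"]
E
python3 - <<'E'
from h import *
img=cv2.imread("pics/top0.png")[:,:,::-1].copy();C=cam("top")
for nm,lo,hi,z in(("copper",(0,120,90),(12,255,255),.0275),("brass",(22,110,90),(35,255,255),.02),("white",(0,0,150),(179,60,255),.0125),("black",(0,0,0),(179,255,45),.0275),("blue",(110,150,60),(130,255,255),.06)):
    for c in blobs(img,lo,hi,30):
        u=cen(c)
        if not(130<u[0]<460 and 110<u[1]<300):continue
        r=cv2.minAreaRect(c);b=cv2.boxPoints(r)
        print(nm,u.round(1),cv2.contourArea(c),cast(C,u,z).round(4)[:2],"rect",[cast(C,p,z).round(3)[:2].tolist() for p in b] if nm in("white","black","blue") else "")
E
```

```text
copper [206.6 258.4] 42.5 [0.4078 0.1964] rect 
copper [288.5 238.5] 39.0 [ 0.4617 -0.0096] rect 
brass [337.2 227.4] 70.5 [ 0.4927 -0.1337] rect 
brass [401.9 202.5] 152.5 [ 0.5593 -0.2989] rect 
brass [422.3 197.1] 118.5 [ 0.5742 -0.3514] rect 
brass [409.2 185.5] 86.5 [ 0.6036 -0.3181] rect 
white [156.1 266.2] 230.5 [0.3858 0.3269] rect [[0.376, 0.36], [0.417, 0.31], [0.397, 0.293], [0.356, 0.343]]
white [178.  185.1] 121.0 [0.5959 0.2792] rect [[0.602, 0.309], [0.626, 0.287], [0.567, 0.225], [0.543, 0.247]]
white [185.9 168.2] 95.5 [0.6404 0.2602] rect [[0.644, 0.28], [0.657, 0.246], [0.636, 0.239], [0.624, 0.273]]
white [165.1 163.4] 123.5 [0.6524 0.3149] rect [[0.628, 0.333], [0.683, 0.314], [0.677, 0.297], [0.622, 0.316]]
white [284.6 162.2] 403.5 [0.6606 0.0033] rect [[0.651, 0.063], [0.714, 0.038], [0.676, -0.052], [0.614, -0.026]]
white [289.6 142.9] 83.0 [ 0.7123 -0.0089] rect [[0.722, 0.009], [0.723, -0.028], [0.686, -0.029], [0.685, 0.008]]
black [234.3 227.4] 40.0 [0.4874 0.1285] rect [[0.488, 0.142], [0.501, 0.13], [0.487, 0.115], [0.474, 0.128]]
black [223.2 160.3] 46.0 [0.66   0.1618] rect [[0.674, 0.172], [0.677, 0.159], [0.646, 0.152], [0.643, 0.164]]
black [388.1 186.2] 133.0 [ 0.5999 -0.2622] rect [[0.685, -0.238], [0.689, -0.265], [0.519, -0.287], [0.514, -0.26]]
black [429.3 174.6] 447.0 [ 0.6318 -0.3679] rect [[0.692, -0.281], [0.694, -0.394], [0.526, -0.391], [0.524, -0.279]]
black [160.4 164.6] 333.0 [0.6461 0.3235] rect [[0.694, 0.355], [0.696, 0.244], [0.533, 0.238], [0.531, 0.348]]
blue [174.6 182.5] 2473.5 [0.5951 0.2779] rect [[0.69, 0.357], [0.695, 0.226], [0.524, 0.217], [0.519, 0.346]]
```

Run:
```python
import cv2
i=cv2.imread("pics/top0.png")[110:300,130:460];cv2.imwrite("pics/crop0.png",cv2.resize(i,(792,456),interpolation=cv2.INTER_CUBIC))
```

```text
(no output)
```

View pics/crop0.png

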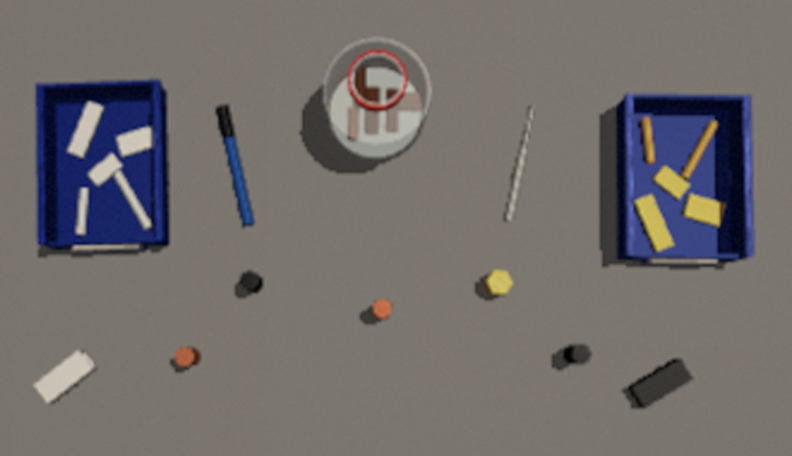

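The crop shows alu scrap in the left bin, yellow brass in the right bin and the copper jar in the middle, with the collar centre at crop (378,80), i.e. px (287.5,143.3). I'm squaring up the tool and moving above the middle copper.

Call:
jog_arm(
  turn=[
    [0,0,0.084],
    [0,0,0.084],
    [0,0,0.084],
    [0,0,0],
    [0,0,0],
    [0,0,0],
    [0,0,0],
    [0,0,0],
    [0,0,0],
    [0,0,0],
    [0,0,0],
    [0,0,0],
    [0,0,0],
    [0,0,0],
    [0,0,0],
    [0,0,0],
    [0,0,0],
    [0,0,0],
    [0,0,0],
    [0,0,0],
  ],
  delta_pos=[
    [0,0,0],
    [0,0,0],
    [0,0,0],
    [0.0172,-0.0379,0],
    [0.0172,-0.0379,0],
    [0.0172,-0.0379,0],
    [0.0172,-0.0379,0],
    [0.0172,-0.0379,0],
    [0.0172,-0.0379,0],
    [0.0172,-0.0379,0],
    [0.0172,-0.0379,0],
    [0.0172,-0.0379,0],
    [0.0172,-0.0379,0],
    [0.0172,-0.0379,0],
    [0.0172,-0.0379,0],
    [0.0172,-0.0379,0],
    [0.0172,-0.0379,0],
    [0.0172,-0.0379,0],
    [0.0172,-0.0379,0],
    [0.0172,-0.0379,0],
  ],
  gripper=[0.0854,0.0854,0.0854,0.0854,0.0854,0.0854,0.0854,0.0854,0.0854,0.0854,0.0854,0.0854,0.0854,0.0854,0.0854,0.0854,0.0854,0.0854,0.0854,0.0854],
  grip_force=50,
)

```text
time: 1.82
tool_pos: [0.4609, -0.0073, 0.2313]
tcp_rot: [3.141, 0.0, 0.001]
wrist_force: [1.3, -1.0, -0.0]
width: 0.996
grip_force: 0.0
```

Run:
```python
from h import *
s=read_state();print(s["time"],s["tool_pos"],s["tcp_rot"],s["q"])
C=cam("wrist");img=vision.read_camera("wrist");cv2.imwrite("pics/w1.png",img[:,:,::-1])
for c in blobs(img,(0,120,70),(12,255,255),200): print(cen(c),cv2.contourArea(c),cv2.boundingRect(c))
print(proj(C,[.4617,-.0096,.055]))
T=cam("top");t=cv2.imread("pics/top0.png")[:,:,::-1].copy()
hsv=cv2.cvtColor(t,cv2.COLOR_RGB2HSV);m=cv2.inRange(hsv,(0,100,60),(8,255,255))|cv2.inRange(hsv,(172,100,60),(179,255,255))
m[:128]=0;m[160:]=0;m[:,:270]=0;m[:,305:]=0
p=cv2.findNonZero(m);(e,ax,a)=cv2.fitEllipse(cv2.convexHull(p));print("collar",e,ax,cast(T,e,.152),cast(T,e,.16))
S=cam("side")
t=cv2.imread("pics/side0.png")[:,:,::-1].copy();hsv=cv2.cvtColor(t,cv2.COLOR_RGB2HSV);m=cv2.inRange(hsv,(0,120,60),(8,255,255))|cv2.inRange(hsv,(172,120,60),(179,255,255))
m[:140]=0;m[170:]=0;m[:,:165]=0;m[:,220:]=0
print("side collar",cv2.boundingRect(m), cast(S,cen(cv2.convexHull(cv2.findNonZero(m))),.152))
for u in((416,184),):print("brassbin",cast(T,u,.05))
```

```text
1.8167 [ 0.46087046 -0.00734199  0.23131938] [3.14140699e+00 1.19419944e-04 7.33114765e-04] [-6.98617922e-02 -1.51138549e-01  2.04101790e+00 -1.60654162e-04
  1.25123474e+00  1.50090894e+00]
[ 64.79290285 234.3310064 ] 286.5 (55, 219, 22, 26)
[279.61519303 178.02283105] 401.5 (269, 162, 21, 30)
[281.45990912 182.97747237]
collar (286.7338562011719, 142.7950439453125) (24.82734489440918, 25.461523056030273) [6.79018904e-01 5.83328881e-05 1.52000000e-01] [6.7710719e-01 1.4287424e-04 1.6000000e-01]
side collar (177, 152, 28, 17) [0.67426358 0.007025   0.152     ]
brassbin [ 0.6032041  -0.32737862  0.05      ]
```

View pics/w1.png

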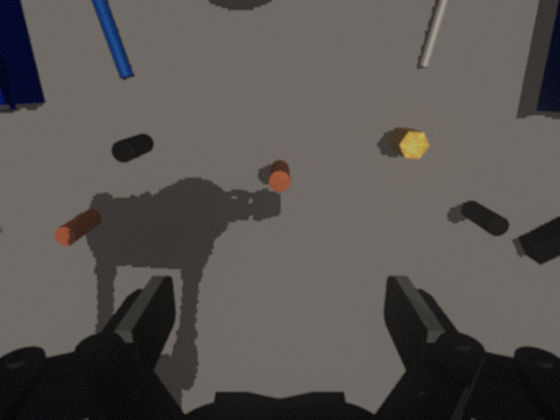

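The wrist view shows the middle copper's top at about (279.5,183), which matches the predicted spot within 1.5 mm. The brass is at (414,145) and the other copper at (65,235). Descending and gripping.

Call:
jog_arm(
  turn=[
    [0,0,0],
    [0,0,0],
    [0,0,0],
    [0,0,0],
    [0,0,0],
    [0,0,0],
    [0,0,0],
    [0,0,0],
    [0,0,0],
    [0,0,0],
    [0,0,0],
    [0,0,0],
    [0,0,0],
    [0,0,0],
    [0,0,0],
  ],
  delta_pos=[
    [0.0008,0.0012,0.04],
    [0,0,0.041],
    [0,0,0.041],
    [0,0,0.041],
    [0,0,0.03],
    [0,0,0.014],
    [0,0,0],
    [0,0,0],
    [0,0,0],
    [0,0,0],
    [0,0,0],
    [0,0,0],
    [0,0,0],
    [0,0,0],
    [0,0,0],
  ],
  gripper=[0.06,0.06,0.06,0.06,0.06,0.06,0.06,0.01,0.01,0.01,0.01,0.01,0.01,0.01,0.01],
  grip_force=50,
)

```text
time: 3.12
tool_pos: [0.4636, -0.0108, 0.0265]
tcp_rot: [3.141, -0.0, 0.007]
wrist_force: [-0.8, 1.1, 7.6]
width: 0.216
grip_force: 48.7
```

Call:
jog_arm(
  turn=[
    [0,0,0],
    [0,0,0],
    [0,0,0],
    [0,0,0],
    [0,0,0],
    [0,0,0],
    [0,0,0],
    [0,0,0],
    [0,0,0],
    [0,0,0],
    [0,0,0],
  ],
  delta_pos=[
    [0,0,-0.02],
    [0,0,-0.041],
    [0,0,-0.041],
    [0,0,-0.041],
    [0,0,-0.041],
    [0,0,-0.041],
    [0,0,-0.02],
    [0.041,0,0],
    [0.041,0,0],
    [0.03,0,0],
    [0,0,0],
  ],
  gripper=[0.01,0.01,0.01,0.01,0.01,0.01,0.01,0.01,0.01,0.01,0.01],
)

```text
time: 4.03
tool_pos: [0.5782, -0.0109, 0.2694]
tcp_rot: [3.141, -0.0, 0.006]
wrist_force: [0.3, 0.0, -1.9]
width: 0.218
grip_force: 49.0
```

Run:
```python
from h import *
s=read_state();print(s["time"],s["tool_pos"],s["tcp_rot"],s["width"],s["grip_force"])
C=cam("wrist");img=vision.read_camera("wrist");cv2.imwrite("pics/w2.png",img[:,:,::-1])
print(proj(C,[.678,.002,.16]))
hsv=cv2.cvtColor(img,cv2.COLOR_RGB2HSV);m=cv2.inRange(hsv,(0,150,60),(5,255,255))|cv2.inRange(hsv,(172,150,60),(179,255,255))
cs=[c for c in cv2.findContours(m,cv2.RETR_EXTERNAL,cv2.CHAIN_APPROX_NONE)[0] if cv2.contourArea(c)>100]
for c in cs: print(cv2.boundingRect(c),cv2.contourArea(c),cv2.fitEllipse(c),cast(C,cv2.fitEllipse(c)[0],.158))
```

```text
4.0333 [ 0.5782     -0.01085662  0.26943598] [ 3.14136709e+00 -1.07474437e-04  6.28393625e-03] 0.21835851323762828 48.95837903022766
[258.56913123  58.14931657]
(214, 7, 89, 95) 6506.0 ((257.9675598144531, 54.329261779785156), (87.48926544189453, 94.75128173828125), 173.5798797607422) [0.68043397 0.00244964 0.158     ]
```

View pics/w2.png

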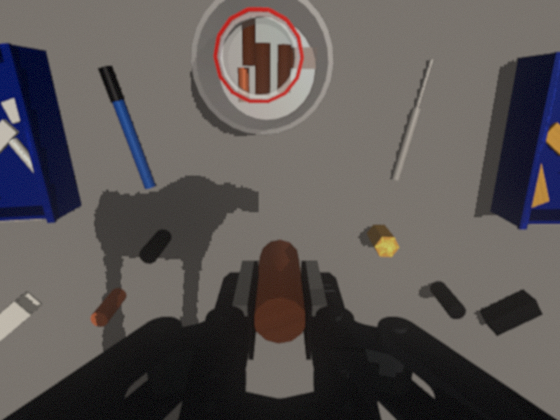

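The wrist view shows the bar upright in the grip at col 280. The collar centre is at (258,54), which puts the jar at about (0.680, 0.002). Inserting.

Call:
jog_arm(
  turn=[
    [0,0,0],
    [0,0,0],
    [0,0,0],
    [0,0,0],
    [0,0,0],
    [0,0,0],
    [0,0,0],
    [0,0,0],
    [0,0,0],
  ],
  delta_pos=[
    [0.034,-0.0043,0],
    [0.035,-0.0043,0],
    [0.034,-0.0044,0],
    [0,0,0],
    [0,0,0.03],
    [0,0,0.03],
    [0,0,0.025],
    [0,0,0.01],
    [0,0,0],
  ],
  gripper=[0.01,0.01,0.01,0.01,0.01,0.01,0.01,0.01,0.01],
)

```text
time: 4.83
tool_pos: [0.6726, 0.0023, 0.1704]
tcp_rot: [-3.141, 0.0, 0.013]
wrist_force: [-0.7, -0.3, -2.8]
width: 0.215
grip_force: 49.0
```

Call:
jog_arm(
  turn=[
    [0,0,0],
    [0,0,0],
    [0,0,0],
    [0,0,0],
    [0,0,0],
    [0,0,0],
    [0,0,0],
    [0,0,0],
    [0,0,0],
    [0,0,0],
  ],
  delta_pos=[
    [0.004,0,0],
    [0.0035,0,0],
    [0,0,0],
    [0,0,0],
    [0,0,0],
    [0,0,0],
    [0,0,0],
    [0,0,-0.03],
    [0,0,-0.03],
    [0,0,-0.03],
  ],
  gripper=[0.01,0.01,0.01,0.05,0.05,0.05,0.05,0.05,0.05,0.05],
)

```text
time: 5.67
tool_pos: [0.6833, 0.0023, 0.2645]
tcp_rot: [-3.142, 0.0, 0.003]
wrist_force: [0.4, 0.1, -0.3]
width: 0.581
grip_force: 0.0
```

Run:
```python
from h import *
s=read_state();print(s["time"],s["tool_pos"],s["width"],s["wrist_force"])
cv2.imwrite("pics/side1.png",vision.read_camera("side")[:,:,::-1])
# copper_a from saved w2 pose skipped; brass/tube rough
```

```text
5.6667 [0.68330591 0.00231855 0.26446603] 0.5805224113295582 [ 0.36134156  0.07757193 -0.29027042]
```

View pics/side1.png

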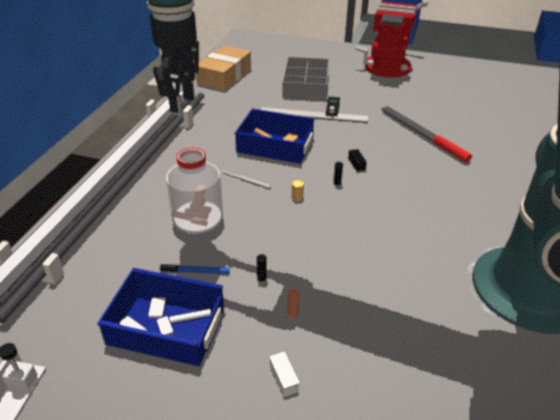

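The copper is inside the jar and everything else is undisturbed. Next, the other copper at about (0.408, 0.196).

Call:
jog_arm(
  turn=[
    [0,0,0],
    [0,0,0],
    [0,0,0],
    [0,0,0],
    [0,0,0],
    [0,0,0],
    [0,0,0],
    [0,0,0],
    [0,0,0],
    [0,0,0],
  ],
  delta_pos=[
    [-0.0306,-0.0215,0.004],
    [-0.0306,-0.0215,0.004],
    [-0.0306,-0.0215,0.004],
    [-0.0306,-0.0215,0.004],
    [-0.0306,-0.0215,0.004],
    [-0.0306,-0.0215,0.004],
    [-0.0306,-0.0215,0.004],
    [-0.0306,-0.0215,0.004],
    [-0.0306,-0.0215,0.002],
    [0,0,0],
  ],
  gripper=[0.06,0.06,0.06,0.06,0.06,0.06,0.06,0.06,0.06,0.06],
)

```text
time: 6.55
tool_pos: [0.4034, 0.1982, 0.2295]
tcp_rot: [-3.14, -0.006, 0.006]
wrist_force: [0.1, -0.1, 0.0]
width: 0.703
grip_force: 0.0
```

Run:
```python
from h import *
s=read_state();print(s["time"],s["tool_pos"],s["tcp_rot"],s["q"])
C=cam("wrist");img=vision.read_camera("wrist");cv2.imwrite("pics/w3.png",img[:,:,::-1])
print("pred",proj(C,[.4078,.1964,.055]),proj(C,[.4078,.1964,.0275]))
for c in blobs(img,(0,120,60),(14,255,255),150):
  x,y,w,h=cv2.boundingRect(c);print((x,y,w,h),cen(c),cast(C,cen(c),.0275),"top",cast(C,(x+w/2,y+h-w*.47),.055))
```

```text
6.55 [0.40341691 0.19824068 0.22947257] [-3.14012807 -0.00579997  0.00559658] [ 0.39921549 -0.17159969  2.06178843  0.00286272  1.25412916  1.96542256]
pred [281.34286054 178.83872754] [281.22807749 172.05546709]
(272, 157, 21, 30) [282.31670534 172.64926527] [0.4072227  0.19535291 0.0275    ] top [0.40935592 0.19538262 0.055     ]
```

View pics/w3.png

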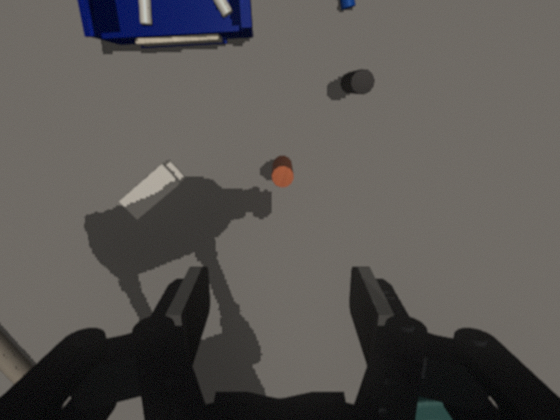

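The copper's top is at (282,177), which puts it at about (0.4085, 0.1954). I'm descending and will check the pose before closing.

Call:
jog_arm(
  turn=[
    [0,0,0],
    [0,0,0],
    [0,0,0],
    [0,0,0],
    [0,0,0],
    [0,0,0],
    [0,0,0],
  ],
  delta_pos=[
    [0,0,0.03],
    [0,0,0.04],
    [0,0,0.03],
    [0,0,0.03],
    [0,0,0.02],
    [0,0,0],
    [0,0,0],
  ],
  gripper=[0.06,0.06,0.06,0.06,0.06,0.06,0.06],
)

```text
time: 7.18
tool_pos: [0.4085, 0.195, 0.0796]
tcp_rot: [3.14, -0.001, -0.003]
wrist_force: [0.5, 0.4, 0.3]
width: 0.705
grip_force: 0.0
```

Call:
jog_arm(
  turn=[
    [0,0,0],
    [0,0,0],
    [0,0,0],
    [0,0,0],
    [0,0,0],
    [0,0,0],
    [0,0,0],
    [0,0,0],
    [0,0,0],
    [0,0,0],
    [0,0,0],
    [0,0,0],
    [0,0,0],
    [0,0,0],
    [0,0,0],
    [0,0,0],
    [0,0,0],
    [0,0,0],
    [0,0,0],
    [0,0,0],
  ],
  delta_pos=[
    [0,0,0.025],
    [0,0,0.02],
    [0,0,0.01],
    [0,0,0],
    [0,0,0],
    [0,0,0],
    [0,0,0],
    [0,0,0],
    [0,0,0],
    [0,0,0],
    [0,0,0],
    [0,0,-0.02],
    [0,0,-0.04],
    [0,0,-0.04],
    [0,0,-0.04],
    [0,0,-0.04],
    [0,0,-0.04],
    [0,0,-0.025],
    [0,0,0],
    [0,0,0],
  ],
  gripper=[0.06,0.06,0.06,0.06,0.01,0.01,0.01,0.01,0.01,0.01,0.01,0.01,0.01,0.01,0.01,0.01,0.01,0.01,0.01,0.01],
)

```text
time: 8.85
tool_pos: [0.4096, 0.1963, 0.2725]
tcp_rot: [-3.14, 0.0, -0.007]
wrist_force: [-0.1, 0.6, -1.9]
width: 0.22
grip_force: 49.0
```

Call:
jog_arm(
  turn=[
    [0,0,0],
    [0,0,0],
    [0,0,0],
    [0,0,0],
    [0,0,0],
    [0,0,0],
    [0,0,0],
    [0,0,0],
    [0,0,0],
    [0,0,0],
    [0,0,0],
    [0,0,0],
    [0,0,0],
    [0,0,0],
  ],
  delta_pos=[
    [0.02,0.0144,0],
    [0.0301,0.0216,0],
    [0.0301,0.0216,0],
    [0.0301,0.0216,0],
    [0.0301,0.0216,0],
    [0.0301,0.0216,0],
    [0.0301,0.0216,0],
    [0.0301,0.0216,0],
    [0.0301,0.0216,0],
    [0.01,0.0072,0],
    [0,0,0],
    [0,0,0],
    [0,0,0],
    [0,0,0],
  ],
  gripper=[0.01,0.01,0.01,0.01,0.01,0.01,0.01,0.01,0.01,0.01,0.01,0.01,0.01,0.01],
)

```text
time: 10.02
tool_pos: [0.6779, 0.0025, 0.2695]
tcp_rot: [-3.141, -0.001, 0.003]
wrist_force: [-0.2, 0.4, -1.1]
width: 0.215
grip_force: 49.2
```

Run:
```python
from h import *
s=read_state();print(s["time"],s["tool_pos"],s["width"],s["grip_force"])
cv2.imwrite("pics/w4.png",vision.read_camera("wrist")[:,:,::-1])
```

```text
10.0167 [0.67794755 0.00251401 0.26946136] 0.21507872169502984 49.17648375034332
```

View pics/w4.png

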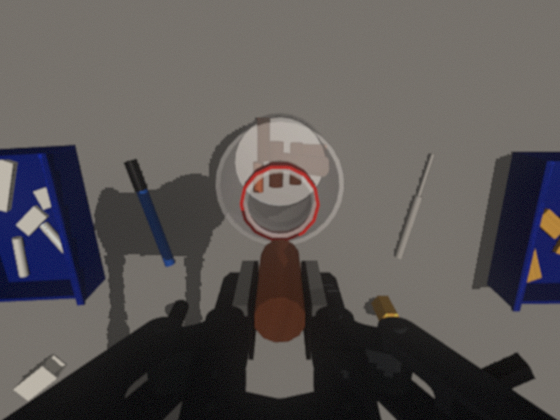

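The bar is upright, held at col 280 and lined up with the collar centre at (280,203). Inserting to TCP z 0.173 and releasing.

Call:
jog_arm(
  turn=[
    [0,0,0],
    [0,0,0],
    [0,0,0],
    [0,0,0],
    [0,0,0],
    [0,0,0],
    [0,0,0],
    [0,0,0],
    [0,0,0],
    [0,0,0],
    [0,0,0],
    [0,0,0],
    [0,0,0],
    [0,0,0],
  ],
  delta_pos=[
    [0.002,0,0.02],
    [0,0,0.03],
    [0,0,0.03],
    [0,0,0.015],
    [0,0,0],
    [0,0,0],
    [0,0,0],
    [0,0,0],
    [0,0,0],
    [0,0,0],
    [0,0,0],
    [0,0,-0.02],
    [0,0,-0.03],
    [0,0,-0.03],
  ],
  gripper=[0.01,0.01,0.01,0.01,0.01,0.01,0.01,0.05,0.05,0.05,0.05,0.05,0.05,0.05],
)

```text
time: 11.23
tool_pos: [0.6805, 0.0013, 0.2549]
tcp_rot: [-3.141, 0.0, 0.005]
wrist_force: [0.6, 0.3, 0.4]
width: 0.582
grip_force: 0.0
```

Run:
```python
from h import *
s=read_state();print(s["time"],s["tool_pos"],s["width"],s["wrist_force"])
im=vision.read_camera("side");cv2.imwrite("pics/side2.png",im[:,:,::-1]);cv2.imwrite("pics/side2c.png",cv2.resize(im[120:260,120:330],None,fx=3,fy=3,interpolation=cv2.INTER_CUBIC)[:,:,::-1])
```

```text
11.2333 [0.68045152 0.00133362 0.25492046] 0.5819553754758584 [0.62246451 0.30272788 0.40694397]
```

View pics/side2c.png

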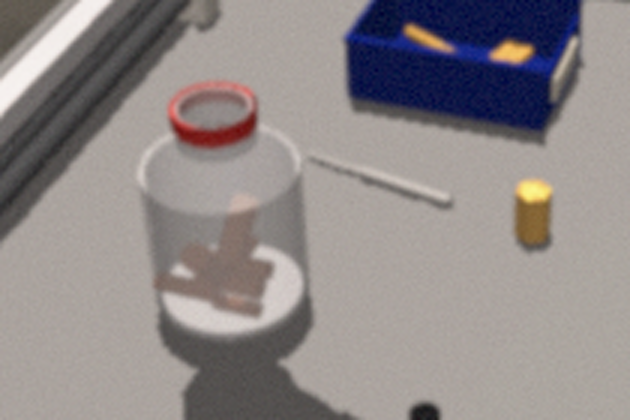

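Both coppers lie in the jar. Next, the brass.

Call:
jog_arm(
  turn=[
    [0,0,0],
    [0,0,0],
    [0,0,0],
    [0,0,0],
    [0,0,0],
    [0,0,0],
    [0,0,0],
    [0,0,0],
    [0,0,0],
    [0,0,0],
  ],
  delta_pos=[
    [-0.0269,0.0193,0],
    [-0.0269,0.0193,0.005],
    [-0.0269,0.0193,0.01],
    [-0.0269,0.0193,0.02],
    [-0.0269,0.0193,0.02],
    [-0.0269,0.0193,0.02],
    [-0.0269,0.0193,0.02],
    [0,0,0],
    [0,0,0],
    [0,0,0],
  ],
  gripper=[0.06,0.06,0.06,0.06,0.06,0.06,0.06,0.06,0.06,0.06],
)

```text
time: 12.12
tool_pos: [0.4941, -0.134, 0.1613]
tcp_rot: [3.141, -0.002, 0.004]
wrist_force: [0.2, -0.3, -0.3]
width: 0.706
grip_force: 0.0
```

Run:
```python
from h import *
s=read_state();print(s["time"],s["tool_pos"],s["tcp_rot"],s["q"][5])
C=cam("wrist");img=vision.read_camera("wrist")
print("pred",proj(C,[.4927,-.1337,.04]))
for c in blobs(img,(18,100,60),(35,255,255),150):
  x,y,w,h=cv2.boundingRect(c);print((x,y,w,h),cen(c),cast(C,cen(c),.03))
x,y=proj(C,[.4927,-.1337,.04]).astype(int)
cv2.imwrite("pics/w5.png",cv2.resize(img[y-50:y+50,x-60:x+60],None,fx=6,fy=6,interpolation=cv2.INTER_CUBIC)[:,:,::-1]);print("crop origin",x-60,y-50)
```

```text
12.1167 [ 0.49408252 -0.13400694  0.16127488] [ 3.14123770e+00 -1.74572721e-03  3.67896873e-03] 1.2579401749421548
pred [278.4653513  203.89813619]
(256, 176, 37, 42) [274.13512171 197.65325385] [ 0.49469269 -0.13031786  0.03      ]
(483, 64, 30, 82) [495.87723881 111.95982587] [ 0.55899379 -0.29125209  0.03      ]
(534, 63, 26, 40) [549.9312085   83.93413015] [ 0.57814455 -0.32605115  0.03      ]
(501, 10, 59, 60) [530.10294272  40.94774322] [ 0.60603107 -0.30617181  0.03      ]
crop origin 218 153
```

View pics/w5.png

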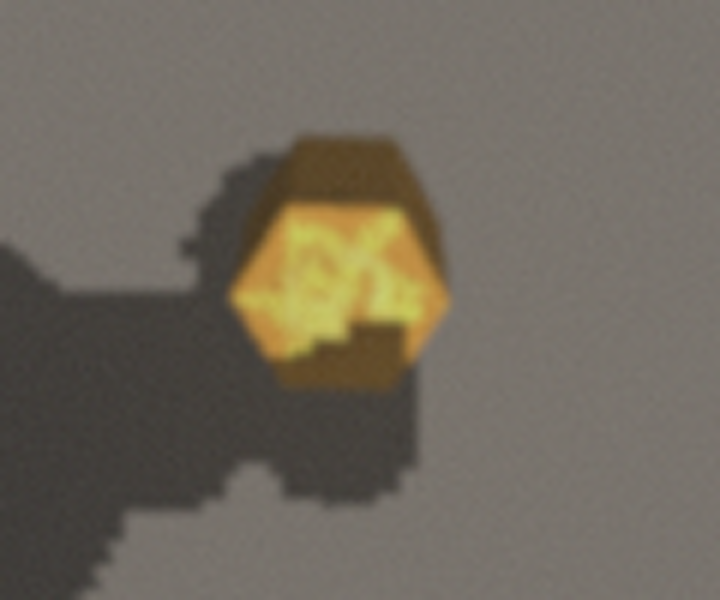

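The crop shows the hex centred at crop (341,298), i.e. px (274.8,202.7), which puts it at about (0.4936, -0.1311). Its corners point left and right, rotated about 2° clockwise. I'll turn the tool by -0.492 rad to sit across a pair of flats, then descend.

Call:
jog_arm(
  turn=[
    [0,0,0],
    [0,0,-0.123],
    [0,0,-0.123],
    [0,0,-0.123],
    [0,0,-0.123],
    [0,0,0],
    [0,0,0],
    [0,0,0],
    [0,0,0],
    [0,0,0],
  ],
  delta_pos=[
    [-0.0005,-0.0029,0],
    [0,0,0.015],
    [0,0,0.02],
    [0,0,0.02],
    [0,0,0.02],
    [0,0,0.02],
    [0,0,0.01],
    [0,0,0],
    [0,0,0],
    [0,0,0],
  ],
  gripper=[0.06,0.06,0.06,0.06,0.06,0.06,0.06,0.06,0.06,0.06],
)

```text
time: 13.0
tool_pos: [0.4942, -0.1309, 0.0567]
tcp_rot: [3.046, 0.765, 0.003]
wrist_force: [-0.2, 0.1, 0.8]
width: 0.704
grip_force: 0.0
```

Call:
jog_arm(
  turn=[
    [0,0,0],
    [0,0,0],
    [0,0,0],
    [0,0,0],
    [0,0,0],
    [0,0,0],
    [0,0,0],
    [0,0,0],
    [0,0,0],
    [0,0,0],
    [0,0,0],
    [0,0,0],
    [0,0,0],
    [0,0,0],
    [0,0,0],
    [0,0,0],
    [0,0,0],
    [0,0,0],
    [0,0,0],
  ],
  delta_pos=[
    [0,0,0.02],
    [0,0,0.015],
    [0,0,0.01],
    [0,0,0],
    [0,0,0],
    [0,0,0],
    [0,0,0],
    [0,0,0],
    [0,0,0],
    [0,0,0],
    [0,0,0],
    [0,0,0],
    [0,0,-0.02],
    [0,0,-0.03],
    [0,0,-0.04],
    [0,0,-0.04],
    [0,0,-0.02],
    [0,0,0],
    [0,0,0],
  ],
  gripper=[0.06,0.06,0.06,0.06,0.06,0.015,0.015,0.015,0.015,0.015,0.015,0.015,0.015,0.015,0.015,0.015,0.015,0.015,0.015],
)

```text
time: 14.58
tool_pos: [0.4933, -0.131, 0.1615]
tcp_rot: [3.045, 0.764, 0.004]
wrist_force: [-0.1, -0.0, -2.7]
width: 0.274
grip_force: 49.5
```

Call:
jog_arm(
  turn=[
    [0,0,0.123],
    [0,0,0.123],
    [0,0,0.123],
    [0,0,0.123],
    [0,0,0],
    [0,0,0],
    [0,0,0],
    [0,0,0],
    [0,0,0],
    [0,0,0],
    [0,0,0],
    [0,0,0],
  ],
  delta_pos=[
    [0,0,0],
    [0,0,0],
    [0,0,0],
    [0,0,0],
    [0.0198,0.0343,0],
    [0.0198,0.0343,0],
    [0.0198,0.0343,0],
    [0.0198,0.0343,0],
    [0.0198,0.0343,0],
    [0.0198,0.0343,0],
    [0,0,0],
    [0,0,0],
  ],
  gripper=[0.015,0.015,0.015,0.015,0.015,0.015,0.015,0.015,0.015,0.015,0.015,0.015],
)

```text
time: 15.58
tool_pos: [0.6098, -0.3375, 0.1552]
tcp_rot: [-3.138, 0.004, 0.009]
wrist_force: [-0.0, 1.3, -1.3]
width: 0.27
grip_force: 49.8
```

Run:
```python
from h import *
s=read_state();print(s["time"],s["tool_pos"],s["tcp_rot"])
cv2.imwrite("pics/w6.png",vision.read_camera("wrist")[:,:,::-1])
C=cam("wrist");print(proj(C,s["tool_pos"]*[1,1,0]+[0,0,.014]))
```

```text
15.5833 [ 0.60982313 -0.33748107  0.15522379] [-3.13807474  0.0040183   0.00926513]
[281.39662023 192.73377036]
```

View pics/w6.png

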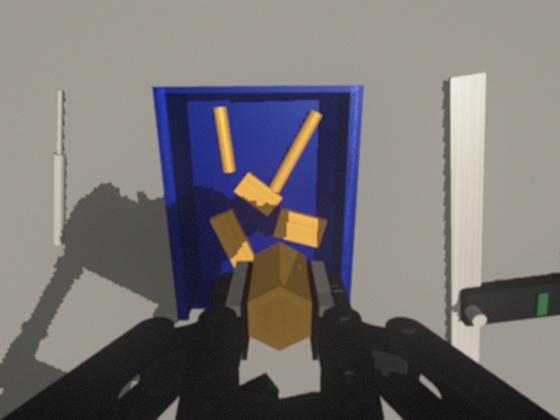

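The brass bin contains yellow scrap, with inner walls at about col 188 and 318. I'll shift 18 mm left to centre in it, then lower and release.

Call:
jog_arm(
  turn=[
    [0,0,0],
    [0,0,0],
    [0,0,0],
    [0,0,0],
    [0,0,0],
    [0,0,0],
    [0,0,0],
    [0,0,0],
    [0,0,0],
    [0,0,0],
    [0,0,0],
    [0,0,0],
    [0,0,0],
    [0,0,0],
    [0,0,0],
    [0,0,0],
  ],
  delta_pos=[
    [0.01,-0.018,0],
    [0,0,0],
    [0,0,0.03],
    [0,0,0.035],
    [0,0,0.035],
    [0,0,0.02],
    [0,0,0],
    [0,0,0],
    [0,0,0],
    [0,0,0],
    [0,0,0],
    [0,0,0],
    [0,0,-0.02],
    [0,0,-0.04],
    [0,0,-0.04],
    [0,0,-0.04],
  ],
  gripper=[0.015,0.015,0.015,0.015,0.015,0.015,0.015,0.015,0.045,0.045,0.045,0.045,0.045,0.045,0.045,0.045],
)

```text
time: 16.97
tool_pos: [0.6211, -0.3186, 0.1824]
tcp_rot: [3.141, -0.001, 0.0]
wrist_force: [-0.1, 0.1, -0.4]
width: 0.526
grip_force: 0.0
```

Call:
jog_arm(
  turn=[
    [0,0,0],
    [0,0,0],
    [0,0,0],
    [0,0,0],
    [0,0,0],
    [0,0,0],
    [0,0,0],
    [0,0,0],
    [0,0,0],
    [0,0,0],
    [0,0,0],
    [0,0,0],
    [0,0,0],
    [0,0,0],
    [0,0,0],
    [0,0,0],
    [0,0,0],
    [0,0,0],
    [0,0,0],
    [0,0,0],
  ],
  delta_pos=[
    [0,0,-0.04],
    [-0.0138,-0.038,0],
    [-0.0138,-0.038,0],
    [-0.0138,-0.038,0],
    [-0.0138,-0.038,0],
    [-0.0138,-0.038,0],
    [-0.0138,-0.038,0],
    [-0.0138,-0.038,0],
    [-0.0138,-0.038,0],
    [-0.0138,-0.038,0],
    [-0.0138,-0.038,0],
    [-0.0138,-0.038,0],
    [-0.0138,-0.038,0],
    [-0.0138,-0.038,0],
    [-0.0138,-0.038,0],
    [-0.0138,-0.038,0],
    [-0.0138,-0.038,0],
    [-0.0138,-0.038,0],
    [0,0,0],
    [0,0,0],
  ],
  gripper=[0.06,0.06,0.06,0.06,0.06,0.06,0.06,0.06,0.06,0.06,0.06,0.06,0.06,0.06,0.06,0.06,0.06,0.06,0.06,0.06],
)

```text
time: 18.63
tool_pos: [0.3862, 0.3294, 0.2214]
tcp_rot: [-3.14, -0.007, -0.003]
wrist_force: [0.8, -0.2, -0.5]
width: 0.705
grip_force: 0.0
```

Call:
jog_arm(
  turn=[
    [0,0,-0.125],
    [0,0,-0.125],
    [0,0,-0.125],
    [0,0,-0.125],
    [0,0,-0.125],
    [0,0,-0.125],
    [0,0,-0.125],
    [0,0,-0.125],
    [0,0,-0.125],
    [0,0,-0.125],
    [0,0,-0.125],
    [0,0,-0.125],
    [0,0,-0.125],
    [0,0,-0.125],
    [0,0,-0.125],
    [0,0,-0.125],
    [0,0,-0.125],
    [0,0,-0.125],
    [0,0,0],
    [0,0,0],
  ],
  delta_pos=[
    [0,0,0],
    [0,0,0],
    [0,0,0],
    [0,0,0],
    [0,0,0],
    [0,0,0],
    [0,0,0],
    [0,0,0],
    [0,0,0],
    [0,0,0],
    [0,0,0],
    [0,0,0],
    [0,0,0],
    [0,0,0],
    [0,0,0],
    [0,0,0],
    [0,0,0],
    [0,0,0],
    [0,0,0],
    [0,0,0],
  ],
  gripper=[0.06,0.06,0.06,0.06,0.06,0.06,0.06,0.06,0.06,0.06,0.06,0.06,0.06,0.06,0.06,0.06,0.06,0.06,0.06,0.06],
)

```text
time: 20.3
tool_pos: [0.3877, 0.3263, 0.2208]
tcp_rot: [1.362, 2.83, 0.001]
wrist_force: [0.1, 0.3, -1.1]
width: 0.701
grip_force: 0.0
```

Run:
```python
from h import *
s=read_state();print(s["time"],s["tool_pos"],s["tcp_rot"],s["q"][5])
R=Rn.from_rotvec(s["tcp_rot"]).as_matrix();print("yaw",np.degrees(np.arctan2(R[1,0],R[0,0])))
C=cam("wrist");img=vision.read_camera("wrist");cv2.imwrite("pics/w7.png",img[:,:,::-1])
print("pred",proj(C,[.3858,.3269,.025]))
for c in blobs(img,(0,0,135),(179,60,255),400):
  r=cv2.minAreaRect(c);print(cen(c),r);P=[cast(C,p,.025)[:2] for p in cv2.boxPoints(r)];print(np.round(P,4).tolist(),np.mean(P,0))
```

```text
20.3 [0.38765267 0.32628732 0.22083799] [1.36214437e+00 2.83013394e+00 9.09835115e-04] -0.022754711370707816
yaw 128.59693710185104
pred [277.38186354 174.90538839]
[453.96973317 315.56113102] ((454.2153015136719, 316.4110412597656), (29.780811309814453, 16.5355224609375), 62.35402297973633)
[[0.6112, 0.3222], [0.6165, 0.3384], [0.6526, 0.3251], [0.6475, 0.3084]] [0.63197633 0.32354767]
[277.7177852  173.59550562] ((277.4999694824219, 173.49998474121094), (62.99999237060547, 26.999996185302734), 90.0)
[[0.357, 0.3434], [0.3764, 0.3589], [0.4147, 0.3118], [0.3942, 0.2955]] [0.38556211 0.3273795 ]
```

View pics/w7.png

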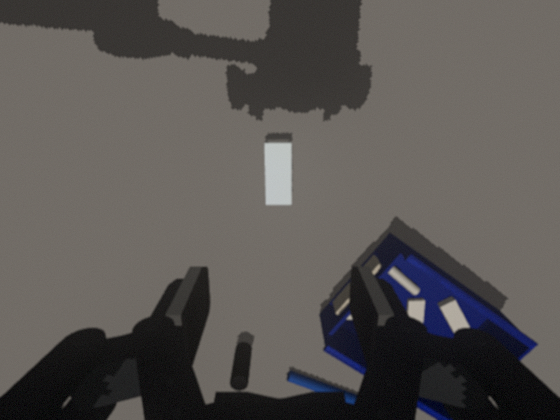

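The tube sits square to the fingers at (277.5,173.5), i.e. (0.3855, 0.3275). Descending.

Call:
jog_arm(
  turn=[
    [0,0,0],
    [0,0,0],
    [0,0,0],
    [0,0,0],
    [0,0,0],
    [0,0,0],
    [0,0,0],
    [0,0,0],
    [0,0,0],
    [0,0,0],
    [0,0,0],
  ],
  delta_pos=[
    [0.0023,-0.001,0.03],
    [0,0,0.04],
    [0,0,0.04],
    [0,0,0.04],
    [0,0,0.03],
    [0,0,0.015],
    [0,0,0.01],
    [0,0,0.006],
    [0,0,0.004],
    [0,0,0],
    [0,0,0],
  ],
  gripper=[0.06,0.06,0.06,0.06,0.06,0.06,0.06,0.06,0.06,0.06,0.06],
  grip_force=40,
)

```text
time: 21.27
tool_pos: [0.3857, 0.3293, 0.0065]
tcp_rot: [1.355, 2.833, 0.003]
wrist_force: [-0.3, 0.1, -0.4]
width: 0.704
grip_force: 0.0
```

Call:
jog_arm(
  turn=[
    [0,0,0],
    [0,0,0],
    [0,0,0],
    [0,0,0],
    [0,0,0],
    [0,0,0],
    [0,0,0],
    [0,0,0],
    [0,0,0],
    [0,0,0],
    [0,0,0],
    [0,0,0],
    [0,0,0],
    [0,0,0],
    [0,0,0],
    [0,0,0],
  ],
  delta_pos=[
    [0,0,0.003],
    [0,0,0],
    [0,0,0],
    [0,0,0],
    [0,0,0],
    [0,0,0],
    [0,0,0],
    [0,0,0],
    [0,0,0],
    [0,0,-0.02],
    [0,0,-0.03],
    [0,0,-0.04],
    [0,0,-0.04],
    [0,0,-0.03],
    [0,0,0],
    [0,0,0],
  ],
  gripper=[0.06,0.06,0.015,0.015,0.015,0.015,0.015,0.015,0.015,0.015,0.015,0.015,0.015,0.015,0.015,0.015],
)

```text
time: 22.6
tool_pos: [0.386, 0.3296, 0.1646]
tcp_rot: [1.354, 2.832, 0.007]
wrist_force: [0.5, -0.4, -1.3]
width: 0.285
grip_force: 40.0
```

Call:
jog_arm(
  turn=[
    [0,0,0],
    [0,0,0],
    [0,0,0],
    [0,0,0],
    [0,0,0],
    [0,0,0],
    [0,0,0],
    [0,0,0],
    [0,0,0],
  ],
  delta_pos=[
    [-0.0283,0.0245,0],
    [-0.0283,0.0245,0],
    [-0.0283,0.0245,0],
    [-0.0283,0.0245,0],
    [-0.0283,0.0245,0],
    [-0.0283,0.0245,0],
    [0,0,0],
    [0,0,0],
    [0,0,0],
  ],
  gripper=[0.015,0.015,0.015,0.015,0.015,0.015,0.015,0.015,0.015],
)

```text
time: 23.35
tool_pos: [0.6038, 0.288, 0.1592]
tcp_rot: [-1.354, -2.83, 0.006]
wrist_force: [0.3, 0.5, -0.4]
width: 0.285
grip_force: 40.0
```

Run:
```python
from h import *
s=read_state();print(s["time"],s["tool_pos"],s["width"],s["grip_force"])
cv2.imwrite("pics/top8.png",vision.read_camera("top")[:,:,::-1])
```

```text
23.35 [0.60378985 0.28799694 0.15918758] 0.28542743067663634 39.95827093720436
```

View pics/top8.png

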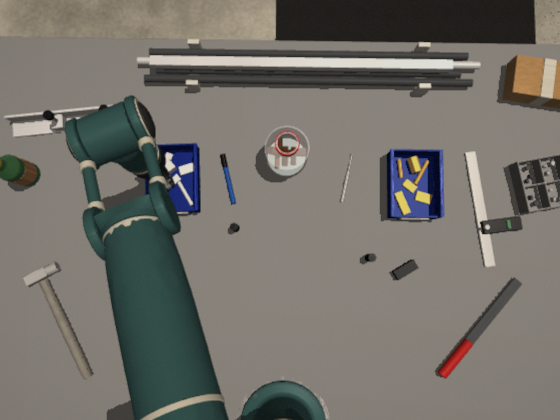

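The brass is in its bin at (415,165), and the steel pieces are unmoved at (234,228), (370,258) and (405,270). Lowering the tube.

Call:
jog_arm(
  turn=[
    [0,0,0],
    [0,0,0],
    [0,0,0],
    [0,0,0],
    [0,0,0],
    [0,0,0],
    [0,0,0],
    [0,0,0],
    [0,0,0],
    [0,0,0],
    [0,0,0],
    [0,0,0],
    [0,0,0],
    [0,0,0],
    [0,0,0],
    [0,0,0],
    [0,0,0],
  ],
  delta_pos=[
    [0,0,0.03],
    [0,0,0.04],
    [0,0,0.03],
    [0,0,0.02],
    [0,0,0.01],
    [0,0,0],
    [0,0,0],
    [0,0,0],
    [0,0,0],
    [0,0,0],
    [0,0,0],
    [0,0,-0.02],
    [0,0,-0.04],
    [0,0,-0.04],
    [0,0,-0.04],
    [0,0,-0.04],
    [0,0,0],
  ],
  gripper=[0.015,0.015,0.015,0.015,0.015,0.015,0.015,0.045,0.045,0.045,0.045,0.045,0.045,0.045,0.045,0.045,0.045],
)

```text
time: 24.82
tool_pos: [0.6111, 0.2911, 0.2248]
tcp_rot: [1.35, 2.823, 0.022]
wrist_force: [1.6, 0.4, 2.1]
width: 0.528
grip_force: 0.0
```

Call:
jog_arm(
  turn=[
    [0,0,0],
    [0,0,0],
    [0,0,0],
    [0,0,0],
    [0,0,0],
    [0,0,0],
    [0,0,0],
    [0,0,0],
  ],
  delta_pos=[
    [0.03,-0.015,0],
    [0.03,-0.015,0],
    [0.03,-0.015,0],
    [0.03,-0.015,0],
    [0.03,-0.015,0],
    [0,0,0],
    [0,0,0],
    [0,0,0],
  ],
  gripper=[0.045,0.045,0.045,0.045,0.045,0.045,0.045,0.045],
)

```text
time: 25.48
tool_pos: [0.4537, 0.3585, 0.2129]
tcp_rot: [1.353, 2.834, 0.002]
wrist_force: [-0.1, 0.6, 0.8]
width: 0.527
grip_force: 0.0
```

Run:
```python
from h import *
s=read_state();print(s["time"],s["tool_pos"],s["width"])
im=vision.read_camera("side");cv2.imwrite("pics/side9.png",im[:,:,::-1])
```

```text
25.4833 [0.45365994 0.35853514 0.21288124] 0.526583474555237
```

View pics/side9.png

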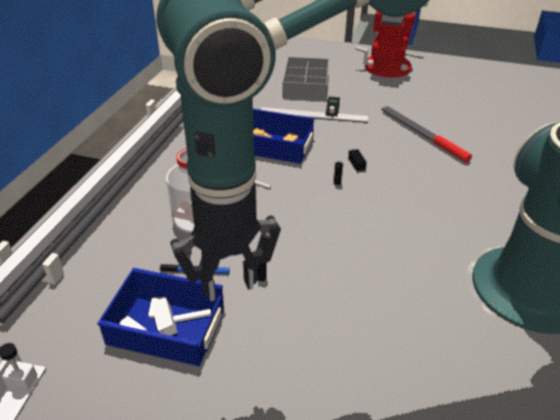

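The tube rests in the aluminium bin at about (163,315), nothing non-ferrous is left on the bench, and the gripper is clear at z 0.21. Handing in.

```bash
python3 -c "
from workcell import ticket;print(ticket.finish_job())"
```

```text
the job is handed in; nothing more can be done
None
```

I handed the job in at about 25.5 s of the 102 s allowed: both coppers are in the jar, the brass hexagon and the aluminium tube are in their own bins, and the steel pieces look unmoved in the last pictures.

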